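# Refit the lens of a bench magnifier and screw down its retaining ring

## Robot

A 7-joint arm with a two-finger parallel gripper is mounted at the origin on the work surface. World frame = base frame: x ahead of the robot, y to its left, z up, the work surface at z = 0. Lengths are in mm, angles in degrees, forces in N, time in s.
With the tool pointing down it reaches from about 400 to 925 mm from the base axis. Payload 4.1 kg.
Tool frame: the origin (TCP) lies at the very end of the fingers, on their centre line; the grasp point (between the pads) lies env.tcp_to_grasp behind it (env.tcp_to_grasp is the distance from the TCP to the grasp point, in mm); z points along the fingers, y is the line along which they close (so a half turn about z gives the same grasp; the last joint's range is limited). The gripper opens to 85 mm and grips with 20 to 120 N. Pads are 22 mm wide; open, the fingers measure 114 mm over their backs; the gripper's body (76 mm by 85 mm) begins 54 mm behind the grasp point. The pads swing forward as they close: fully open they stand 13 mm farther back than shut.
Start: joints at [67.38, 22.827, 2.584, 88.041, -1.071, 69.15, -2.905], TCP at [189.515, -621.794, 231.347] pointing down, gripper open.
Joint ranges: [-161.44, 161.44], [-28.35, 127.94], [-78.24, 83.42], [0, 140.83], [-78.03, 258.03], [13.02, 114.36], [-168.23, 168.23]. Speed limits (degrees/s): [147.25, 147.25, 180, 180, 180, 180, 180].

## Interface

Orientations are given as [roll, pitch, yaw] about the fixed x, y, z axes, in that order (R = Rz(yaw) Ry(pitch) Rx(roll)).
In Python, from station import env gives the robot as it stands.
- The arm moves only by the shell command python3 -m crank 'ROWS' [OPENING] [FORCE]. ROWS is a JSON object of lists of equal length, an entry for each row: "xyz": the shift along the tool's x, y, z in units of 40 mm (1.0 is 40 mm), a list of three; "twist": the turn about the tool's z in units of 6 degrees (1.0 is 6 degrees). A call has 1 to 12 rows; each row shifts and turns the commanded pose from where the row before left it, along the tool's axes as they then stand; what a row does not reach is not made up. A row lasts 1/10 s, in which the tool goes at most 50 mm and 8.59 degrees, less where a joint would pass 70% of its speed; a pose out of reach is approached as far as the arm can. A call is refused whole if a number of a shift passes 1 or a number of a turn 1, either way. A call with a gripper value outside its range is refused whole. OPENING is the finger opening in mm, from 0 to 85.4, set as the call begins (- or left out, the last holds). The fingers move at their own pace and stop on an object; FORCE is the grip in N (left out, the last holds). Time passes only in rows, so rows that do not move let the fingers close. It gives the time, the measured TCP pose, the force, the opening and the grip force at its end, in the units of the state.
- env.observe(): the state, without advancing time (a new reading comes with each control period).
- env.grab_frame(name): name is "scene" or "top"; returns a dict with "frame" (400x640x3 uint8, red, green, blue), "depth" (400x640 float32, mm along the optical axis (not along the pixel's ray), 0 where there is no reading), "fx", "fy", "cx", "cy" (pixels), "xyz" and "rotation" of the camera in the world. Camera axes: x right, y down, z forward; pixel columns grow to the right and rows downward; lengths in mm; the calibration is good to about 2 mm. A picture is of the moment at which its call begins.
- env.sign_off(): hands the job in; it is judged then, once.
Trained networks look in a picture, given as the dict that the camera call returned (one of the last four; its "shot" number tells which), for a name from the list of things; names that differ only in an ending like _2 or _b are one class to them, and where a whole thing is asked for, a point or a joint stands for the part that bears it (a point fixed in the world has none). Each returns a list of dicts, best first, with "conf" (0 to 1); they miss things now and then, are a little off and sometimes report something else, mostly with a low value. They report only what shows in the picture. A call takes as long as a camera call. They do not tell look-alikes from the thing itself.
- env.boxes_of(target, picture): "box" ([left, top, right, bottom] in pixels, round what is visible of it).
- env.spot_point(target, picture): "pixel" ([row, column] in pixels: a listed point, or the origin of a listed thing).
The state is a dict: "clock": time; "joint_positions": joint angles; "joint_vel": joint speeds; "joint_torque": joint torques, N m; "tcp_pos": TCP position; "tool_rot": TCP orientation; "force": force on the tool from outside, world axes, zero at the start; "torque": the same for the moment, N m; "gripper_width": opening from 0.0 (shut) to 1.0 (fully open); "grip_force": force on a finger pad.
Only numpy, scipy, OpenCV 4.12 (cv2) and the standard library are available. Lean on these libraries where they do the work, as an engineer would, in place of code of your own. Each camera call takes 0.05 s, during which the arm holds its last target. There are 200 camera calls.

## Task

The bench magnifier's lens has been out for cleaning. Set the lens flat into the empty cell on top of the magnifier's head without letting it fall, put the winged retaining ring over it, and screw the ring down clockwise until it is snug on the lens: held firmly, but not forced. You will have to feel for the start of the thread; leave the other things on the bench where they are.

Things in the scene. Friction and masses are not known exactly. Their poses are not given: they have to be found in the camera images.
- magnifier: Cream bench magnifier, fixed: a round level head, 132 mm across, on a boom that runs 175 mm along its own +x to a column on a round foot. Origin on the bench straight below the lens axis, z up. The head's flat top is 124 mm above the bench; only the lens cell in its middle rises higher, to 156 mm.
- seat (a point): Centre of the lens seat (a red rubber gasket that gives 1 mm per 20 N) in the cell, 150 mm above the bench, z up. It is the floor of a round pocket 66 mm across; the rim stands 6 mm above it, the wall is 4.5 mm thick.
- cell_rim (a point): Centre of the cell's rim, 6 mm above the seat. Outside, the cell is 75 mm across with a coarse brass three-start right-hand thread, 88 mm across: three ridges 120 degrees apart, each 4 mm thick and 90 degrees long, then a 30 degree gap; they sink clockwise, 24 mm per turn. Ridge tops lie 9 to 15 mm below the rim. Where the gaps lie differs each time and no pose tells it.
- lens: Round glass lens, 62 mm across, 12 mm thick at its straight white edge (a low dome rises 5 mm more in the middle), 110 g, lying flat on the bench. Origin at the centre of its flat underside, z up. In the pocket it has 2 mm of play all round and its edge stands 6 mm proud of the rim.
- ring: Aluminium retaining ring, 0.2 kg, standing on its lower edge; origin at that edge's centre, z up. Skirt 98 mm across (91 inside), 32.5 mm high. Its lip, underside 29.5 mm above the origin, presses on the lens edge. Inside at 4.5 mm height, three 6 mm thick brass thread pins, 120 degrees apart (one at +x), tips 39 mm from the axis. Friction holds it where it is left.
- ring_collar (a point): Centre of the top of the ring's knurled collar, 48 mm above the ring's origin. Collar 66 mm across outside, from 32.5 mm to 48 mm above the origin. Set on the cell, the pins rest on the ridges, origin 4 to 11 mm below the seat; turned clockwise from above, at most a third of a turn, they drop through the gaps and the origin falls to 16 mm below.
- ring_wing (a point): Middle of the outer end of the wing on the ring's own +x side; a second wing lies opposite. Orange wings, upright, 48 to 78 mm from the axis, 8 mm thick, 8 to 26 mm above the ring's origin. Once dropped in, 25 to 50 degrees more, clockwise, bring the lip onto the lens, and about 25 more make it bind: 10 N on one wing clamps with about 20 N. The thread's dead end is some 30 degrees past first bind.
- board: Green circuit board, 100 x 75 mm, lying under the magnifier's head; leave alone.
- multimeter: Yellow handheld multimeter, 185 x 88 x 40 mm, lying flat; leave alone.
- blue_tape: Roll of blue tape lying flat, 94 mm across, 24 mm high; leave alone.
- grey_tape: Roll of grey tape lying flat, 110 mm across, 48 mm high; leave alone.
- solder_reel: White reel of solder standing on its flange, 62 mm across, 45 mm high; leave alone.
- screwdriver: Screwdriver lying on the bench, 190 mm long; leave alone.
- breadboard: White breadboard on a blue plate, 110 x 185 mm, 15 mm high; leave alone.
- cup: Blue-grey plastic cup, 72 mm across, 90 mm high; leave alone.
Mind the look-alikes: they are no part of the job. What is shaped like the ring but red is not meant.

How it is judged:
By the outcome, as a careful person would: the job done as asked, in the order asked, and still so for the second after the job is handed in, with the robot touching nothing.
It also fails if it takes over 72 s, if anything falls off the work surface, if the arm or the gripper's body presses on something with over 40 N, if the wrist force passes 120 N, or if a joint passes its speed limit or range.

## Working session

There is one attempt and no reset: what is moved stays moved. The work goes in short steps, Python scripts to look and compute and a shell command to move; the robot and the scene stay as the last step left them, time stands still between calls to the robot, and variables do not carry over. Pictures are saved under pics/ and viewed, at most 10 in all, crops included, and the job is handed in when it is done.

```bash
ls; mkdir -p pics; cat > h.py <<'E'
import numpy as np, cv2
from scipy.spatial.transform import Rotation as R
from station import env
def rot(p):
    r=np.array(p['rotation'],float)
    return r if r.shape==(3,3) else R.from_euler('xyz',r,degrees=True).as_matrix()
def ray(p,row,col):
    return rot(p)@np.array([(col-p['cx'])/p['fx'],(row-p['cy'])/p['fy'],1.])
def atz(p,px,z):
    d=ray(p,*px); o=np.array(p['xyz']); return o+d*(z-o[2])/d[2]
def cloud(p):
    v,u=np.mgrid[:400,:640]; d=p['depth']
    c=np.stack([(u-p['cx'])/p['fx']*d,(v-p['cy'])/p['fy']*d,d],-1)
    return c@rot(p).T+np.array(p['xyz'])
E
python3 - <<'E'
from h import *
print(env.tcp_to_grasp,env.observe())
for n in ("scene","top"):
    p=env.grab_frame(n); print(n,p['xyz'],p['rotation'],p['fx'])
    cv2.imwrite(f'pics/{n}0.png',cv2.resize(p['frame'][:,:,::-1],(800,500)))
    for t in ("magnifier","lens","ring"):
        print(t,[(np.round(b['box']),round(b['conf'],2)) for b in env.boxes_of(t,p)][:3])
    for t,z in (("cell_rim",156),("lens",0),("ring_collar",48),("ring_wing",17),("ring",0)):
        print(t,[(np.round(b['pixel'],1),round(b['conf'],2),np.round(atz(p,b['pixel'],z),1)) for b in env.spot_point(t,p)][:3])
E
```

```text
pics
18.700000000000003 {'clock': 0.0, 'joint_positions': array([67.37857737, 22.87336449,  2.57816026, 88.11392658, -1.07139174,
       69.15024689, -2.90475299]), 'joint_vel': array([ 0.10391491,  0.00143222, -0.02771096, -0.00944142, -0.15809121,
       -0.03438772, -0.02253732]), 'joint_torque': array([ 2.13306325e-04, -4.75122607e+01,  1.36449303e+00, -2.54221863e+01,
        1.15540824e-02,  9.54214542e-03,  1.00233899e-05]), 'tcp_pos': array([ 189.34617123, -621.14641145,  230.24835604]), 'tool_rot': array([-1.79886806e+02,  7.10843539e-03,  1.69576550e+01]), 'force': array([-0.01574677, -0.70858997,  0.30322644]), 'torque': array([0.02632263, 0.01821391, 0.01565511]), 'grip_force': 0.0, 'gripper_width': 1.00385331227546}
scene [998.56957093 903.59905428 797.04705249] [-123.78059435    0.30872118  151.84325164] 426.52075167789116
magnifier [(array([271., 196., 376., 282.]), 0.65), (array([342., 167., 359., 185.]), 0.16)]
lens [(array([269., 194., 289., 209.]), 0.65)]
ring [(array([325., 132., 351., 152.]), 0.97), (array([276., 145., 317., 169.]), 0.62), (array([367., 281., 416
[... 1016 characters left out ...]
ay([ 376. , -116.5,  156. ]))]
lens [(array([185.2, 368. ]), 0.74, array([ 589., -147.,    0.])), (array([234.7, 434.3]), 0.45, array([ 433.6, -366.3,    0. ])), (array([263.1, 422.8]), 0.44, array([ 340.8, -330.2,    0. ]))]
ring_collar [(array([236.3, 434.6]), 0.82, array([ 428.7, -355.9,   48. ])), (array([301.8, 447.5]), 0.67, array([ 225.8, -398.9,   48. ]))]
ring_wing [(array([297.6, 465.1]), 0.81, array([ 236.2, -463.3,   17. ])), (array([260.9, 425.4]), 0.79, array([ 349.1, -334.8,   17. ]))]
ring [(array([235.9, 432.6]), 0.83, array([ 429.5, -360.8,    0. ])), (array([296.4, 440.6]), 0.78, array([ 235.7, -389.3,    0. ])), (array([217.1, 279.1]), 0.73, array([476.5, 139.9,   0. ]))]
```

View pics/scene0.png

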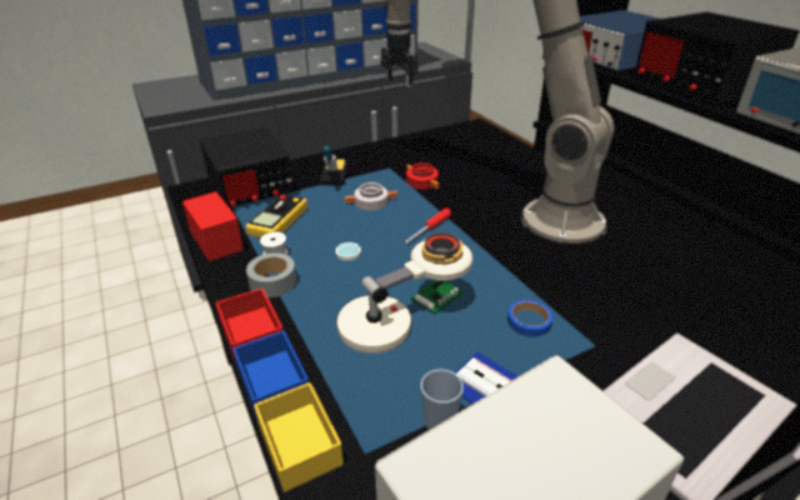

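View pics/top0.png

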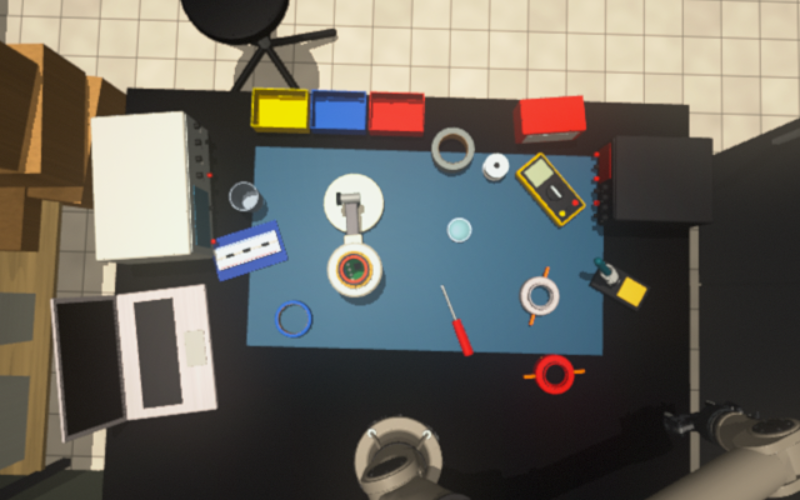

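```bash
python3 - <<'E'
from h import *
for n in ("top","scene"):
    p=env.grab_frame(n); C=cloud(p); f=p['frame']
    for nm,c,r,z0,z1 in (("collar",(429,-357),55,42,56),("lens",(588,-145),50,6,22),("cell",(478,129),60,148,163),("skirt",(429,-357),60,28,37),("column",(478,300),60,80,300),("head",(478,129),90,118,130)):
        m=(np.hypot(C[...,0]-c[0],C[...,1]-c[1])<r)&(C[...,2]>z0)&(C[...,2]<z1)&(p['depth']>0)
        P=C[m]
        if len(P)<5: print(n,nm,len(P)); continue
        (cx,cy),rad=cv2.minEnclosingCircle(P[:,:2].astype(np.float32))
        A=np.c_[2*P[:,:2],np.ones(len(P))]; s=np.linalg.lstsq(A,(P[:,:2]**2).sum(1),rcond=None)[0]
        print(n,nm,len(P),'enc',round(cx,1),round(cy,1),round(rad,1),'fit',s[:2].round(1),'mean',P.mean(0).round(1),'max',P.max(0).round(0))
    np.savez(f'{n}.npz',C=C,f=f)
    if n=='top':
        o=f[195:275,240:480]; cv2.imwrite('pics/crop.png',cv2.resize(f[165:275,240:470][:,:,::-1],None,fx=3.4,fy=3.4,interpolation=cv2.INTER_CUBIC))
E
```

```text
top collar 84 enc 427.9 -351.8 33.8 fit [ 427.5 -351.3] mean [ 427.1 -350.8   46.7] max [ 458. -319.   53.]
top lens 271 enc 596.5 -137.5 38.3 fit [ 592.2 -143. ] mean [ 591.9 -143.1   12.5] max [ 622. -103.   21.]
top cell 189 enc 478.0 114.2 40.0 fit [478.4 115.6] mean [477.9 115.7 152.6] max [517. 153. 161.]
top skirt 335 enc 434.2 -353.8 55.6 fit [ 427.1 -351.7] mean [ 427.2 -350.6   31.6] max [ 487. -304.   37.]
top column 0
top head 731 enc 491.0 116.6 77.9 fit [481.6 116.1] mean [481.6 115.4 122.1] max [567. 180. 129.]
scene collar 85 enc 429.6 -349.9 37.9 fit [ 429.1 -348.4] mean [ 428.8 -348.2   46.6] max [ 462. -314.   51.]
scene lens 199 enc 594.0 -140.5 34.1 fit [ 595.3 -139.1] mean [ 596.4 -135.8   14.2] max [ 625. -108.   20.]
scene cell 267 enc 479.1 122.1 42.8 fit [481.3 120.3] mean [480.3 119.3 152.8] max [519. 159. 159.]
scene skirt 178 enc 428.5 -343.0 50.7 fit [ 430.3 -343.8] mean [ 434.6 -336.3   33. ] max [ 479. -298.   37.]
scene column 0
scene head 675 enc 491.8 127.1 74.6 fit [489.3 124.3] mean [500.6 138.2 123.3] max [566. 185. 130.]
```

View pics/crop.png

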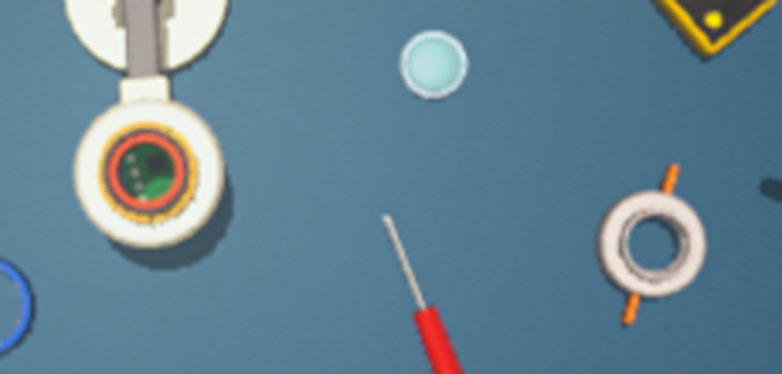

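```bash
python3 - <<'E'
from h import *
for n in ("top","scene"):
    p=env.grab_frame(n); f=p['frame'].astype(int); C=cloud(p)
    hsv=cv2.cvtColor(p['frame'],cv2.COLOR_RGB2HSV)
    H,S,V=[hsv[...,i].astype(int) for i in range(3)]
    def fit(nm,m,z):
        v,u=np.nonzero(m)
        if len(v)<5: print(n,nm,len(v));return
        pts=np.array([atz(p,(a,b),z)[:2] for a,b in zip(v,u)],np.float32)
        (cx,cy),r=cv2.minEnclosingCircle(pts)
        e=cv2.fitEllipse(cv2.convexHull(pts)) 
        print(n,nm,len(v),'enc',round(cx,1),round(cy,1),round(r,1),'ell',np.round(e[0],1),np.round(e[1],1))
    def near(c,r): return np.hypot(C[...,0]-c[0],C[...,1]-c[1])<r
    fit('gasket150',near((479,117),55)&((H<8)|(H>172))&(S>120),150)
    fit('thread144',near((479,117),55)&(H>10)&(H<25)&(S>90),144)
    lm=near((592,-142),55)&(f[...,0]>130)
    fit('lens8',lm,10)
    fit('head124',near((479,117),68)&(C[...,2]>110),124)
    rm=near((428,-350),52)&(S<60)&(V>120)
    fit('ring32',rm,32.5)
    w=near((428,-350),90)&(H>5)&(H<20)&(S>130)
    v,u=np.nonzero(w)
    pts=np.array([atz(p,(a,b),22)[:2] for a,b in zip(v,u)],np.float32)
    print(len(v),pts.mean(0), cv2.fitLine(pts,2,0,.1,.1).ravel() if len(v) else '')
    if n=='top': print('col',C[130:200,255:310,2].max(), 'zmax col area')
E
```

```text
top gasket150 148 enc 479.6 116.9 32.8 ell [479.3 116.8] [63.1 65.3]
top thread144 214 enc 478.4 116.7 44.1 ell [478.6 116.1] [85.1 87.4]
top lens8 317 enc 593.6 -142.8 32.8 ell [ 593.7 -142.7] [63.  64.8]
top head124 1303 enc 480.0 115.0 67.1 ell [478.9 115.4] [129.7 132.4]
top ring32 567 enc 429.3 -349.6 50.8 ell [ 428.8 -349.8] [ 96.7 100. ]
48 [ 420.8854  -348.22202] [ 9.6087110e-01 -2.7699593e-01  4.2088538e+02 -3.4822198e+02]
col 1546.5116051277178 zmax col area
scene gasket150 122 enc 476.7 114.1 31.8 ell [477.  114.2] [59.7 62.9]
scene thread144 244 enc 484.3 133.0 49.4 ell [484.3 127.2] [ 87.4 104.7]
scene lens8 226 enc 593.5 -139.6 38.1 ell [ 594.7 -141.3] [64.3 75.6]
scene head124 1303 enc 479.7 117.4 83.9 ell [480.  119.5] [129.2 166.1]
scene ring32 317 enc 437.2 -342.7 72.1 ell [ 434.2 -341.6] [ 92.2 144.4]
55 [ 438.3593  -346.04672] [ 9.6484601e-01 -2.6281577e-01  4.3835928e+02 -3.4604672e+02]
```

```bash
python3 -m crank '{"xyz":[[0,0,0],[0,0,0],[0,0,0],[0.72,-0.85,0],[0.72,-0.85,0],[0.72,-0.85,0],[0.72,-0.85,0],[0.72,-0.85,0],[0.72,-0.85,0],[0.72,-0.85,0],[0.72,-0.85,0],[0.72,-0.85,0]],"twist":[0.94,0.94,0.94,0,0,0,0,0,0,0,0,0]}' 76
python3 -m crank '{"xyz":[[0.72,-0.85,0],[0.72,-0.85,0],[0.72,-0.85,0],[0.72,-0.85,0.4],[0.72,-0.85,0.8],[0,0,0.8],[0,0,0]],"twist":[0,0,0,0,0,0,0]}'
```

```text
clock: 2.3
tcp_pos: [449.5, -314.2, 231.7]
tool_rot: [180.0, -0.0, 0.0]
force: [-0.1, -0.4, -0.1]
gripper_width: 0.894
grip_force: 0.0
clock: 3.0
tcp_pos: [586.9, -146.5, 149.5]
tool_rot: [-179.9, 0.5, 0.2]
force: [-2.0, -0.2, -0.4]
gripper_width: 0.892
grip_force: 0.0
```

```bash
python3 -m crank '{"xyz":[[0.02,-0.08,0.5],[0,0,0.8],[0,0,0.8],[0,0,0.4],[0,0,0.1],[0,0,0]],"twist":[0,0,0,0,0,0]}'
```

```text
clock: 3.6
tcp_pos: [591.2, -146.3, 51.0]
tool_rot: [180.0, -0.1, -0.0]
force: [0.2, 0.1, 0.9]
gripper_width: 0.891
grip_force: 0.0
```

```bash
python3 -m crank '{"xyz":[[0.06,-0.09,0.4],[0,0,0.5],[0,0,0.25],[0,0,0],[0,0,0]],"twist":[0,0,0,0,0]}'
python3 -m crank '{"xyz":[[0,0,0.06],[0,0,0.05],[0,0,0],[0,0,0]],"twist":[0,0,0,0]}'
```

```text
clock: 4.1
tcp_pos: [593.6, -141.8, 4.5]
tool_rot: [180.0, -0.0, 0.0]
force: [-0.5, 0.0, -0.2]
gripper_width: 0.889
grip_force: 0.0
clock: 4.5
tcp_pos: [593.2, -141.9, -0.1]
tool_rot: [180.0, -0.0, 0.0]
force: [-0.5, 0.3, -0.7]
gripper_width: 0.887
grip_force: 0.0
```

```bash
python3 -m crank '{"xyz":[[0,0.02,0.06],[0,0,0.06],[0,0,0]],"twist":[0,0,0]}'
python3 -m crank '{"xyz":[[0,0,0.05],[0,0,0]],"twist":[0,0]}'
python3 -m crank '{"xyz":[[0,0,0.05],[0,0,0]],"twist":[0,0]}'
```

```text
clock: 4.8
tcp_pos: [592.7, -142.6, -5.5]
tool_rot: [-180.0, 0.0, 0.0]
force: [-0.6, -0.1, 0.3]
gripper_width: 0.885
grip_force: 0.0
clock: 5.0
tcp_pos: [592.9, -142.6, -7.4]
tool_rot: [180.0, 0.0, 0.0]
force: [-0.3, 0.4, 0.2]
gripper_width: 0.89
grip_force: 0.0
clock: 5.2
tcp_pos: [592.9, -142.6, -9.3]
tool_rot: [180.0, 0.0, 0.0]
force: [-0.1, -0.3, -0.2]
gripper_width: 0.891
grip_force: 0.0
```

```bash
python3 -m crank '{"xyz":[[0.02,0,-0.14],[0,0,-0.13],[0,0,0],[0,0,0],[0,0,0],[0,0,0],[0,0,0]],"twist":[0,0,0,0,0,0,0]}' 55 20
python3 -m crank '{"xyz":[[0,0,0],[0,0,0],[0,0,0]],"twist":[0,0,0]}' 72
python3 -c "
from h import *
print(env.observe()['joint_positions'].round(1))"
```

```text
clock: 5.9
tcp_pos: [593.7, -142.6, 1.5]
tool_rot: [180.0, 0.0, 0.0]
force: [-0.2, -0.4, -1.5]
gripper_width: 0.713
grip_force: 24.9
clock: 6.2
tcp_pos: [594.1, -142.6, 1.9]
tool_rot: [180.0, -0.0, 0.0]
force: [0.3, 0.4, 0.7]
gripper_width: 0.847
grip_force: 0.0
[ 17.6  33.7 -10.8 104.    8.7  43.1 -87.7]
```

```bash
python3 -m crank '{"xyz":[[0,0,0],[0,0,0],[0,0,0],[0,0,0],[0,0,0],[0,0,0],[0,0,0],[0,0,0],[0,0,0],[0,0,0],[0,0,0],[0,0,0]],"twist":[-1,-1,-1,-1,-1,-1,-1,-1,-1,-1,-1,-1]}'
python3 -m crank '{"xyz":[[0,0,0],[0,0,0],[0,0,0],[0,0,0],[0,0,0]],"twist":[-1,-1,-1,0,0]}'
```

```text
clock: 7.4
tcp_pos: [594.0, -142.8, 1.8]
tool_rot: [180.0, 0.0, 72.3]
force: [-0.9, -0.1, -0.5]
gripper_width: 0.843
grip_force: 0.0
clock: 7.9
tcp_pos: [593.9, -142.8, 1.8]
tool_rot: [180.0, 0.0, 89.9]
force: [-0.9, 0.4, 0.2]
gripper_width: 0.84
grip_force: 0.0
```

```bash
python3 -m crank '{"xyz":[[0,0,0],[0,0,0],[0,0,0],[0,0,0],[0,0,0],[0,0,0]],"twist":[0,0,0,0,0,0]}' 50 40
```

```text
clock: 8.5
tcp_pos: [594.2, -142.7, 2.4]
tool_rot: [180.0, 0.0, 90.0]
force: [-0.6, -1.9, 5.7]
gripper_width: 0.697
grip_force: 42.3
```

```bash
python3 -m crank '{"xyz":[[0,0,-0.2],[0,0,-0.5],[0,0,-0.8],[0,0,-1],[0,0,-1],[0,0,-0.8],[0.4,-0.18,-0.5],[0.8,-0.36,-0.2],[0.8,-0.36,0],[0.8,-0.36,0],[0.8,-0.36,0],[0.8,-0.36,0]],"twist":[0,0,0,0,0,0,0,0,0,0,0,0]}'
python3 -m crank '{"xyz":[[0.8,-0.36,0],[0.8,-0.36,0],[0.4,-0.18,0],[0,0,0],[0,0,0],[0,0,0]],"twist":[0,0,0,0,0,0]}'
```

```text
clock: 9.7
tcp_pos: [513.6, 34.7, 201.7]
tool_rot: [180.0, 0.0, 90.0]
force: [0.3, 0.4, -1.6]
gripper_width: 0.693
grip_force: 43.4
clock: 10.3
tcp_pos: [479.0, 111.9, 201.5]
tool_rot: [-180.0, 0.0, 89.9]
force: [0.7, -0.8, -0.9]
gripper_width: 0.692
grip_force: 43.4
```

```bash
python3 -m crank '{"xyz":[[0.11,0,0.2],[0,0,0.4],[0,0,0.3],[0,0,0.05],[0,0,0],[0,0,0]],"twist":[0,0,0,0,0,0]}'
python3 - <<'E'
from h import *
p=env.grab_frame('scene')
cv2.imwrite('pics/s1.png',cv2.resize(p['frame'][150:240,300:400][:,:,::-1],None,fx=6,fy=6,interpolation=cv2.INTER_CUBIC))
q=env.grab_frame('top')
cv2.imwrite('pics/t1.png',cv2.resize(q['frame'][170:260,235:335][:,:,::-1],None,fx=6,fy=6,interpolation=cv2.INTER_CUBIC))
E
```

```text
clock: 10.9
tcp_pos: [479.0, 117.9, 164.0]
tool_rot: [180.0, -0.0, 90.0]
force: [-0.3, 0.4, -1.3]
gripper_width: 0.696
grip_force: 43.4
```

View pics/s1.png

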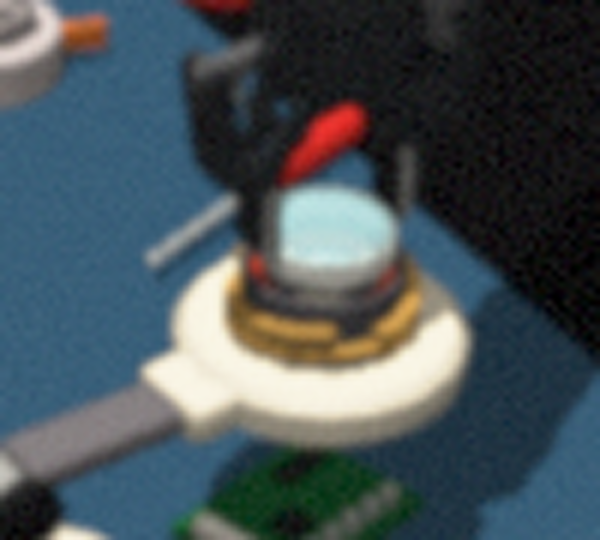

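The lens is held level between the fingers, centred over the cell at about (335, 240) in the crop. A gap in the thread shows near (350, 325).

```bash
python3 -m crank '{"xyz":[[-0.03,0,0.06],[0,0,0.06],[0,0,0.05],[0,0,0],[0,0,0]],"twist":[0,0,0,0,0]}'
python3 -m crank '{"xyz":[[0,0,0.04],[0,0,0.03],[0,0,0],[0,0,0]],"twist":[0,0,0,0]}'
```

```text
clock: 11.5
tcp_pos: [478.6, 116.7, 156.9]
tool_rot: [180.0, -0.0, 90.0]
force: [0.7, 0.4, -2.0]
gripper_width: 0.697
grip_force: 43.4
clock: 11.9
tcp_pos: [478.7, 116.6, 154.1]
tool_rot: [180.0, -0.0, 90.0]
force: [1.0, 0.5, -1.5]
gripper_width: 0.693
grip_force: 43.4
```

```bash
python3 -m crank '{"xyz":[[0,0,0.03],[0,0,0],[0,0,0]],"twist":[0,0,0]}'
python3 -m crank '{"xyz":[[0,0,0.02],[0,0,0],[0,0,0]],"twist":[0,0,0]}'
```

```text
clock: 12.2
tcp_pos: [478.7, 116.7, 152.9]
tool_rot: [180.0, -0.0, 90.0]
force: [1.9, 0.9, -1.9]
gripper_width: 0.698
grip_force: 43.4
clock: 12.5
tcp_pos: [478.7, 116.7, 152.3]
tool_rot: [180.0, 0.0, 90.0]
force: [0.8, 1.1, 1.2]
gripper_width: 0.697
grip_force: 43.7
```

```bash
python3 -m crank '{"xyz":[[0,0,0.02],[0,0,0],[0,0,0]],"twist":[0,0,0]}'
```

```text
clock: 12.8
tcp_pos: [478.7, 116.7, 152.0]
tool_rot: [180.0, 0.0, 90.0]
force: [-1.0, -0.3, 6.3]
gripper_width: 0.692
grip_force: 44.2
```

```bash
python3 -m crank '{"xyz":[[0,0,0],[0,0,0],[0,0,0],[0,0,-0.2],[0,0,-0.6],[0,0,-1],[0,0,-0.8],[0,0,-0.3],[-0.4,0,0],[-0.9,-0.1,0],[-0.9,-0.1,0],[-0.9,-0.1,0]],"twist":[0,0,0,0,0,0,0,0,0,0,0,0]}' 80
python3 - <<'E'
from h import *
p=env.grab_frame('top'); C=cloud(p)
cv2.imwrite('pics/s2.png',cv2.resize(p['frame'][190:240,255:310][:,:,::-1],None,fx=8,fy=8,interpolation=cv2.INTER_CUBIC))
q=env.grab_frame('scene')
cv2.imwrite('pics/s3.png',cv2.resize(q['frame'][170:230,320:390][:,:,::-1],None,fx=8,fy=8,interpolation=cv2.INTER_CUBIC))
E
```

```text
clock: 14.0
tcp_pos: [465.8, -8.7, 266.9]
tool_rot: [-180.0, 0.0, 90.1]
force: [1.0, -0.7, 0.2]
gripper_width: 0.936
grip_force: 0.0
```

View pics/s3.png

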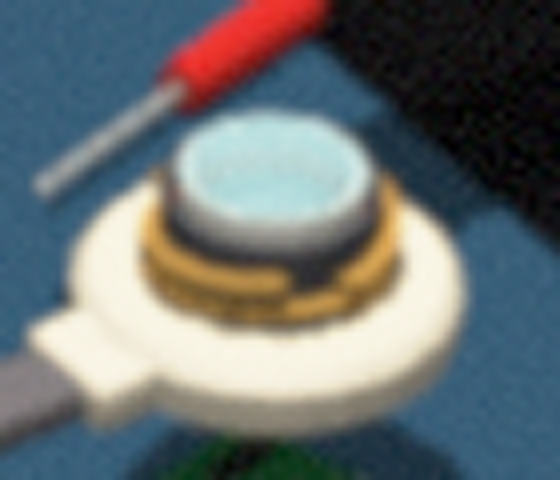

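The lens sits flat in the cell, centred at about (275, 170), with a thread gap in front near (310, 275). On to the ring.

```bash
python3 -m crank '{"xyz":[[-0.9,-0.1,0],[-0.9,-0.1,0],[-0.9,-0.1,0],[-0.9,-0.1,0],[-0.9,-0.1,0],[-0.9,-0.1,0.3],[-0.9,-0.1,0.5],[-0.9,-0.1,0.8],[-0.9,-0.1,0.8],[-0.4,0,0.8],[0,0,0.5],[0,0,0]],"twist":[0,0,0,0,0,0,0,0,0,0,0,0]}'
python3 -m crank '{"xyz":[[0,0,0],[0,0,0]],"twist":[0,0]}'
python3 - <<'E'
from h import *
for n in('top','scene'):
  p=env.grab_frame(n); C=cloud(p)
  for t,z in (("ring_collar",48),("ring",0)):
    print(n,t,[(round(b['conf'],2),np.round(atz(p,b['pixel'],z),1)) for b in env.spot_point(t,p)][:3])
E
```

```text
clock: 15.3
tcp_pos: [428.4, -345.8, 115.7]
tool_rot: [-179.7, -0.3, 90.0]
force: [-0.8, -0.3, 0.1]
gripper_width: 0.937
grip_force: 0.0
clock: 15.5
tcp_pos: [432.1, -347.2, 120.8]
tool_rot: [179.9, 0.1, 90.1]
force: [-0.2, -0.4, 0.3]
gripper_width: 0.937
grip_force: 0.0
top ring_collar [(0.86, array([ 426.7, -353.7,   48. ])), (0.53, array([ 228.6, -398.5,   48. ])), (0.25, array([ 355.8, -325. ,   48. ]))]
top ring [(0.94, array([ 420.7, -346.9,    0. ])), (0.72, array([ 769.3, -232.1,    0. ])), (0.63, array([ 236.4, -394.7,    0. ]))]
scene ring_collar [(0.58, array([ 435.7, -337.7,   48. ])), (0.58, array([ 227.6, -405.1,   48. ])), (0.45, array([ 778.3, -144.4,   48. ]))]
scene ring [(0.9, array([ 427. , -360.1,    0. ])), (0.65, array([ 229. , -390.1,    0. ]))]
```

```bash
python3 -m crank '{"xyz":[[-0.07,-0.08,0.4],[0,0,0.6],[0,0,0.45],[0,0,0.1],[0,0,0],[0,0,0]],"twist":[0,0,0,0,0,0]}'
```

```text
clock: 16.4
tcp_pos: [428.4, -350.7, 58.3]
tool_rot: [179.9, 0.1, 90.0]
force: [-0.1, 0.0, -0.8]
gripper_width: 0.936
grip_force: 0.0
```

```bash
python3 -m crank '{"xyz":[[0.02,0,0.3],[0,0,0.3],[0,0,0.12],[0,0,0],[0,0,0]],"twist":[0,0,0,0,0]}'
python3 -m crank '{"xyz":[[0,0,0],[0,0,0],[0,0,0],[0,0,0],[0,0,0],[0,0,0]],"twist":[0,0,0,0,0,0]}' 55 30
```

```text
clock: 16.9
tcp_pos: [427.6, -349.4, 28.3]
tool_rot: [-180.0, -0.0, 90.0]
force: [-0.3, -0.4, 0.6]
gripper_width: 0.937
grip_force: 0.0
clock: 17.5
tcp_pos: [428.1, -349.7, 29.4]
tool_rot: [180.0, 0.1, 90.0]
force: [-1.3, 1.2, 5.5]
gripper_width: 0.775
grip_force: 33.3
```

```bash
python3 -m crank '{"xyz":[[0,0,0],[0,0,0],[0,0,0],[0,0,0],[0,0,0],[0,0,0],[0,0,0],[0,0,0],[0,0,0],[0,0,0],[0,0,0],[0,0,0]],"twist":[0,0,-1,-1,-1,-1,-1,-1,-1,-1,-1,-1]}' 77
python3 -m crank '{"xyz":[[0,0,0],[0,0,0],[0,0,0],[0,0,0],[0,0,0],[0,0,0],[0,0,0]],"twist":[-1,-1,-1,-1,-1,0,0]}'
python3 -m crank '{"xyz":[[0,0,0],[0,0,0],[0,0,0],[0,0,0],[0,0,0]],"twist":[0,0,0,0,0]}' 50 80
python3 -c "
from h import *
print(env.observe()['joint_positions'].round(1))"
```

```text
clock: 18.7
tcp_pos: [427.4, -349.5, 28.3]
tool_rot: [-180.0, -0.0, 150.3]
force: [-0.5, 0.5, -0.9]
gripper_width: 0.905
grip_force: 0.0
clock: 19.4
tcp_pos: [427.4, -349.6, 28.3]
tool_rot: [180.0, -0.0, 179.9]
force: [-0.4, 0.0, -0.1]
gripper_width: 0.902
grip_force: 0.0
clock: 19.9
tcp_pos: [427.6, -349.7, 29.7]
tool_rot: [-179.9, -0.1, 179.9]
force: [-2.8, 1.2, 8.4]
gripper_width: 0.75
grip_force: 85.7
[ 69.5  33.  -44.5 110.9  30.7  48.6  98.5]
```

```bash
python3 -m crank '{"xyz":[[0,0,-0.2],[0,0,-0.6],[0,0,-0.9],[0,0,-1],[0,0,-1],[0,0,-0.8],[-0.04,0.4,-0.5],[-0.1,0.9,-0.2],[-0.1,0.9,0],[-0.1,0.9,0],[-0.1,0.9,0],[-0.1,0.9,0]],"twist":[0,0,0,0,0,0,0,0,0,0,0,0]}'
python3 -m crank '{"xyz":[[-0.1,0.9,0],[-0.1,0.9,0],[-0.1,0.9,0],[-0.1,0.9,0],[-0.1,0.9,0],[-0.1,0.9,0],[-0.1,0.8,0],[-0.04,0.4,0],[0,0,0],[0,0,0],[0,0,0]],"twist":[0,0,0,0,0,0,0,0,0,0,0]}'
python3 -c "
from h import *
print(env.observe()['joint_positions'].round(1))"
```

```text
clock: 21.1
tcp_pos: [448.7, -151.7, 236.5]
tool_rot: [-180.0, -0.0, 180.0]
force: [0.8, 0.8, -1.3]
gripper_width: 0.748
grip_force: 88.7
clock: 22.2
tcp_pos: [478.4, 109.0, 236.2]
tool_rot: [-179.9, -0.0, 179.9]
force: [0.3, -0.1, -2.5]
gripper_width: 0.755
grip_force: 88.8
[ 41.   14.3 -67.5 107.5  14.3  67.6  58.4]
```

```bash
python3 -m crank '{"xyz":[[-0.01,0.19,0.2],[0,0,0.4],[0,0,0.4],[0,0,0.1],[0,0,0],[0,0,0],[0,0,0]],"twist":[0,0,0,0,0,0,0]}'
python3 - <<'E'
from h import *
q=env.grab_frame('scene')
cv2.imwrite('pics/s4.png',cv2.resize(q['frame'][150:235,300:400][:,:,::-1],None,fx=6,fy=6,interpolation=cv2.INTER_CUBIC))
print(env.observe()['torque'])
E
```

```text
clock: 22.9
tcp_pos: [479.4, 118.3, 193.0]
tool_rot: [180.0, 0.1, -180.0]
force: [-0.0, 0.5, -2.0]
gripper_width: 0.752
grip_force: 88.8
[ 0.00946926 -0.0518223   0.0053275 ]
```

View pics/s4.png

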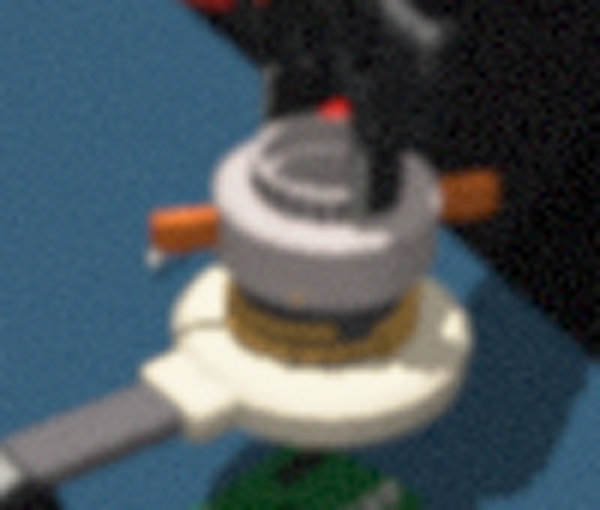

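The ring is level over the cell: skirt centre about (325, 245), thread about (325, 320). Lowering by feel.

```bash
python3 -m crank '{"xyz":[[0,-0.03,0.08],[0,0,0.08],[0,0,0],[0,0,0]],"twist":[0,0,0,0]}'
python3 -m crank '{"xyz":[[0,0,0.05],[0,0,0.05],[0,0,0],[0,0,0]],"twist":[0,0,0,0]}'
```

```text
clock: 23.35
tcp_pos: [478.9, 116.9, 186.0]
tool_rot: [-180.0, -0.0, -180.0]
force: [-0.1, 0.4, -2.6]
gripper_width: 0.752
grip_force: 88.8
clock: 23.75
tcp_pos: [478.9, 117.0, 182.0]
tool_rot: [-180.0, -0.0, -180.0]
force: [-0.4, 0.2, -2.2]
gripper_width: 0.753
grip_force: 88.8
```

```bash
python3 -m crank '{"xyz":[[0,0,0.06],[0,0,0.05],[0,0,0],[0,0,0]],"twist":[0,0,0,0]}'
python3 -m crank '{"xyz":[[0,0,0.04],[0,0,0],[0,0,0]],"twist":[0,0,0]}'
```

```text
clock: 24.15
tcp_pos: [478.9, 117.0, 177.6]
tool_rot: [-180.0, -0.0, -180.0]
force: [0.3, -0.6, -1.7]
gripper_width: 0.755
grip_force: 88.8
clock: 24.45
tcp_pos: [478.9, 116.9, 176.1]
tool_rot: [-180.0, -0.0, -180.0]
force: [0.2, 0.5, -2.2]
gripper_width: 0.754
grip_force: 88.8
```

```bash
python3 -m crank '{"xyz":[[0,0,0.04],[0,0,0],[0,0,0]],"twist":[0,0,0]}'
```

```text
clock: 24.75
tcp_pos: [479.0, 117.0, 174.5]
tool_rot: [180.0, 0.0, -180.0]
force: [0.6, 0.1, -2.7]
gripper_width: 0.751
grip_force: 88.8
```

```bash
python3 -m crank '{"xyz":[[0,0,0.04],[0,0,0],[0,0,0]],"twist":[0,0,0]}'
python3 -m crank '{"xyz":[[0,0,0.03],[0,0,0],[0,0,0]],"twist":[0,0,0]}'
```

```text
clock: 25.05
tcp_pos: [479.3, 117.1, 173.5]
tool_rot: [-180.0, 0.0, -180.0]
force: [-1.9, -1.5, 5.0]
gripper_width: 0.749
grip_force: 89.4
clock: 25.35
tcp_pos: [479.5, 117.2, 173.3]
tool_rot: [-179.9, 0.1, -180.0]
force: [-3.1, -2.4, 12.3]
gripper_width: 0.75
grip_force: 90.4
```

```bash
python3 -m crank '{"xyz":[[0,0,0.01],[0,0,0.01],[0,0,0.01],[0,0,0.01],[0,0,0.01],[0,0,0.01],[0,0,0]],"twist":[1,1,1,1,1,1,0]}'
python3 -c "
from h import *
o=env.observe();print(o['joint_positions'].round(1),o['torque'].round(2))"
```

```text
clock: 26.05
tcp_pos: [480.4, 117.8, 171.0]
tool_rot: [179.9, 0.1, 143.9]
force: [-1.9, -0.3, 9.1]
gripper_width: 0.751
grip_force: 89.9
[ 29.7  16.7 -56.5 111.9  16.3  59.5  19.9] [-0.11  0.31 -0.12]
```

```bash
python3 -m crank '{"xyz":[[0,0,0.01],[0,0,0.01],[0,0,0.01],[0,0,0.01],[0,0,0]],"twist":[1,1,1,1,0]}'
python3 -m crank '{"xyz":[[0,0,0.01],[0,0,0.01],[0,0,0]],"twist":[1,1,0]}'
```

```text
clock: 26.55
tcp_pos: [480.2, 118.0, 169.4]
tool_rot: [179.8, 0.1, 119.9]
force: [-1.6, -0.3, 10.5]
gripper_width: 0.752
grip_force: 89.9
clock: 26.85
tcp_pos: [479.4, 117.6, 167.2]
tool_rot: [179.9, -0.0, 108.0]
force: [-0.4, 0.8, 1.5]
gripper_width: 0.752
grip_force: 89.2
```

```bash
python3 -m crank '{"xyz":[[0,0,0.04],[0,0,0.03],[0,0,0]],"twist":[0,0,0]}'
```

```text
clock: 27.15
tcp_pos: [479.9, 117.5, 164.5]
tool_rot: [179.9, -0.1, 108.0]
force: [1.7, 1.6, 2.3]
gripper_width: 0.752
grip_force: 89.2
```

```bash
python3 -m crank '{"xyz":[[0,0,0.04],[0,0,0],[0,0,0]],"twist":[0,0,0]}'
```

```text
clock: 27.45
tcp_pos: [479.7, 118.8, 163.2]
tool_rot: [179.9, -0.1, 108.0]
force: [-0.3, 3.2, 4.6]
gripper_width: 0.75
grip_force: 89.4
```

```bash
python3 -m crank '{"xyz":[[0,0,0.01],[0,0,0.01],[0,0,0.01],[0,0,0]],"twist":[1,1,1,0]}'
python3 -c "
from h import *
o=env.observe();print(o['joint_positions'].round(1),o['torque'].round(2))"
```

```text
clock: 27.85
tcp_pos: [480.4, 117.9, 163.2]
tool_rot: [179.8, -0.0, 90.1]
force: [-0.0, 1.3, 12.3]
gripper_width: 0.752
grip_force: 90.3
[ 21.2  14.8 -46.  112.6  12.7  57.5 -30.6] [ 0.14  0.31 -0.18]
```

```bash
python3 -m crank '{"xyz":[[0,0,0],[0,0,0],[0,0,0]],"twist":[1,1,0]}'
python3 -c "
from h import *
o=env.observe();print(o['torque'].round(2))"
python3 -m crank '{"xyz":[[0,0,0],[0,0,0],[0,0,0]],"twist":[1,1,0]}'
python3 -c "
from h import *
o=env.observe();print(o['torque'].round(2))"
```

```text
clock: 28.15
tcp_pos: [480.1, 117.9, 163.0]
tool_rot: [179.9, -0.1, 78.1]
force: [-0.8, 0.3, 11.8]
gripper_width: 0.751
grip_force: 90.2
[ 0.25  0.44 -0.23]
clock: 28.45
tcp_pos: [479.9, 117.8, 162.3]
tool_rot: [179.9, -0.1, 66.1]
force: [-0.2, 0.8, 8.4]
gripper_width: 0.75
grip_force: 89.8
[ 0.27  0.15 -0.17]
```

```bash
T='from h import *
o=env.observe();print(o["torque"].round(2))'
python3 -m crank '{"xyz":[[0,0,0.01],[0,0,0],[0,0,0]],"twist":[1,0,0]}'; python3 -c "$T"
python3 -m crank '{"xyz":[[0,0,0.01],[0,0,0],[0,0,0]],"twist":[1,0,0]}'; python3 -c "$T"
```

```text
clock: 28.75
tcp_pos: [479.9, 117.8, 162.0]
tool_rot: [179.9, -0.1, 60.2]
force: [0.4, 0.3, 8.2]
gripper_width: 0.751
grip_force: 89.8
[ 0.35  0.21 -0.15]
clock: 29.05
tcp_pos: [480.0, 117.7, 161.7]
tool_rot: [179.9, -0.1, 54.2]
force: [-0.5, 0.5, 8.9]
gripper_width: 0.75
grip_force: 89.9
[ 0.17  0.19 -0.12]
```

```bash
T='from h import *
o=env.observe();print(o["torque"].round(2))'
python3 -m crank '{"xyz":[[0,0,0.01],[0,0,0],[0,0,0]],"twist":[1,0,0]}'; python3 -c "$T"
python3 -m crank '{"xyz":[[0,0,0.01],[0,0,0],[0,0,0]],"twist":[1,0,0]}'; python3 -c "$T"
```

```text
clock: 29.35
tcp_pos: [480.2, 117.6, 161.5]
tool_rot: [179.9, -0.1, 48.2]
force: [-0.2, 0.6, 9.9]
gripper_width: 0.752
grip_force: 90.0
[ 0.17  0.16 -0.19]
clock: 29.65
tcp_pos: [480.4, 117.6, 161.4]
tool_rot: [179.9, -0.2, 42.2]
force: [-0.6, 0.4, 10.7]
gripper_width: 0.75
grip_force: 90.2
[ 0.11  0.22 -0.18]
```

```bash
T='from h import *
o=env.observe();print(o["torque"].round(2))'
python3 -m crank '{"xyz":[[0,0,0],[0,0,0],[0,0,0]],"twist":[1,0,0]}'; python3 -c "$T"
python3 -m crank '{"xyz":[[0,0,0],[0,0,0],[0,0,0]],"twist":[1,0,0]}'; python3 -c "$T"
```

```text
clock: 29.95
tcp_pos: [480.6, 117.5, 161.4]
tool_rot: [179.9, -0.2, 36.1]
force: [0.1, 0.5, 9.9]
gripper_width: 0.753
grip_force: 90.1
[ 0.06  0.12 -0.17]
clock: 30.25
tcp_pos: [480.7, 117.5, 161.4]
tool_rot: [179.9, -0.2, 30.1]
force: [-0.7, 0.6, 10.7]
gripper_width: 0.749
grip_force: 90.1
[ 0.07  0.05 -0.15]
```

```bash
T='from h import *
o=env.observe();print(o["torque"].round(2),o["joint_positions"][6].round(1))'
python3 -m crank '{"xyz":[[0,0,0],[0,0,0],[0,0,0]],"twist":[1,0,0]}'; python3 -c "$T"
python3 -m crank '{"xyz":[[0,0,0],[0,0,0],[0,0,0]],"twist":[0.5,0,0]}'; python3 -c "$T"
```

```text
clock: 30.55
tcp_pos: [480.7, 117.5, 161.4]
tool_rot: [179.9, -0.2, 24.1]
force: [0.0, 0.9, 9.6]
gripper_width: 0.752
grip_force: 90.1
[ 0.13  0.01 -0.22] -93.2
clock: 30.85
tcp_pos: [480.7, 117.5, 161.3]
tool_rot: [179.9, -0.2, 21.2]
force: [0.0, 0.2, 9.7]
gripper_width: 0.751
grip_force: 90.0
[0.07 0.01 0.01] -96.0
```

```bash
T='from h import *
o=env.observe();print(o["torque"].round(2),o["joint_torque"].round(2)[6])'
python3 -m crank '{"xyz":[[0,0,0],[0,0,0]],"twist":[0.5,0]}'; python3 -c "$T"
python3 -m crank '{"xyz":[[0,0,0],[0,0,0]],"twist":[0.5,0]}'; python3 -c "$T"
```

```text
clock: 31.05
tcp_pos: [480.7, 117.5, 161.2]
tool_rot: [179.9, -0.2, 18.2]
force: [1.1, -0.5, 8.9]
gripper_width: 0.747
grip_force: 90.0
[ 0.05 -0.04  0.09] -0.2
clock: 31.25
tcp_pos: [480.6, 117.4, 161.1]
tool_rot: [179.9, -0.2, 15.2]
force: [1.1, 0.7, 8.9]
gripper_width: 0.751
grip_force: 89.9
[ 0.1  -0.05  0.07] -0.22
```

```bash
T='from h import *
o=env.observe();print(o["torque"].round(2),o["joint_torque"].round(2)[6])'
python3 -m crank '{"xyz":[[0,0,0],[0,0,0]],"twist":[0.5,0]}'; python3 -c "$T"
python3 -m crank '{"xyz":[[0,0,0],[0,0,0]],"twist":[0.5,0]}'; python3 -c "$T"
```

```text
clock: 31.45
tcp_pos: [480.5, 117.4, 161.0]
tool_rot: [179.9, -0.2, 12.2]
force: [0.5, 0.0, 8.6]
gripper_width: 0.748
grip_force: 89.8
[ 0.09 -0.11  0.07] -0.24
clock: 31.65
tcp_pos: [480.5, 117.4, 160.8]
tool_rot: [180.0, -0.2, 9.2]
force: [-0.4, -0.1, 7.4]
gripper_width: 0.751
grip_force: 89.8
[ 0.08 -0.13  0.14] -0.26
```

```bash
T='from h import *
o=env.observe();print(o["torque"].round(2),o["joint_torque"].round(2)[6])'
python3 -m crank '{"xyz":[[0,0,0],[0,0,0]],"twist":[0.5,0]}'; python3 -c "$T"
python3 -m crank '{"xyz":[[0,0,0],[0,0,0]],"twist":[0.5,0]}'; python3 -c "$T"
```

```text
clock: 31.85
tcp_pos: [480.3, 117.4, 160.7]
tool_rot: [180.0, -0.2, 6.2]
force: [0.8, 0.3, 6.7]
gripper_width: 0.755
grip_force: 89.7
[ 0.08 -0.2   0.08] -0.26
clock: 32.05
tcp_pos: [480.3, 117.5, 160.6]
tool_rot: [180.0, -0.2, 3.3]
force: [0.6, 1.2, 5.8]
gripper_width: 0.75
grip_force: 89.7
[ 0.11 -0.24  0.33] -0.49
```

```bash
T='from h import *
o=env.observe();print(o["torque"].round(2),o["joint_torque"].round(2)[6])'
python3 -m crank '{"xyz":[[0,0,0]],"twist":[0]}'; python3 -c "$T"
python3 -m crank '{"xyz":[[0,0,0],[0,0,0]],"twist":[0.4,0]}'; python3 -c "$T"
```

```text
clock: 32.15
tcp_pos: [480.3, 117.5, 160.6]
tool_rot: [180.0, -0.2, 3.3]
force: [1.8, 1.1, 6.3]
gripper_width: 0.754
grip_force: 89.7
[ 0.13 -0.2   0.36] -0.38
clock: 32.35
tcp_pos: [480.5, 118.2, 160.5]
tool_rot: [180.0, -0.3, 1.1]
force: [2.4, 1.9, 6.0]
gripper_width: 0.755
grip_force: 89.7
[ 0.44 -0.51  1.71] -1.76
```

```bash
T='from h import *
o=env.observe();print(o["torque"].round(2),o["joint_torque"].round(2)[6])'
python3 -m crank '{"xyz":[[0,0,0],[0,0,0]],"twist":[-0.4,0]}'; python3 -c "$T"
python3 -m crank '{"xyz":[[0,0,0],[0,0,0]],"twist":[-0.4,0]}'; python3 -c "$T"
```

```text
clock: 32.55
tcp_pos: [480.3, 118.1, 160.6]
tool_rot: [-179.9, -0.2, 3.1]
force: [2.7, 4.1, 6.1]
gripper_width: 0.752
grip_force: 89.6
[ 0.54 -0.46  0.05] 0.05
clock: 32.75
tcp_pos: [480.3, 118.0, 160.7]
tool_rot: [-179.9, -0.2, 5.5]
force: [1.6, 2.7, 6.6]
gripper_width: 0.75
grip_force: 89.7
[ 0.49 -0.3  -0.04] 0.11
```

```bash
T='from h import *
o=env.observe();print(o["torque"].round(2),o["joint_torque"].round(2)[6])'
python3 -m crank '{"xyz":[[0,0,-0.02],[0,0,0]],"twist":[0,0]}'; python3 -c "$T"
python3 -m crank '{"xyz":[[0,0,-0.02],[0,0,0]],"twist":[0,0]}'; python3 -c "$T"
```

```text
clock: 32.95
tcp_pos: [480.2, 118.0, 160.7]
tool_rot: [-179.9, -0.2, 5.4]
force: [4.0, 3.1, 0.8]
gripper_width: 0.754
grip_force: 89.0
[ 0.71 -0.88 -0.06] 0.03
clock: 33.15
tcp_pos: [480.2, 118.0, 160.9]
tool_rot: [-179.9, -0.2, 5.5]
force: [6.0, 4.8, -2.9]
gripper_width: 0.749
grip_force: 89.6
[ 0.76 -1.17  0.05] 0.02
```

```bash
python3 -m crank '{"xyz":[[0,0,0],[0,0,0],[0,0,0],[0,0,-0.1],[0,0,-0.3],[0,0,-0.7],[0,0,-1],[0,0,-0.8],[0,0,-0.5],[-0.8,0.5,0],[-0.8,0.5,0],[-0.8,0.5,0]],"twist":[0,0,0,0,0,0,0,0,0,0,0,0]}' 82
python3 -m crank '{"xyz":[[-0.5,0.9,0],[-0.5,0.9,0],[-0.3,0.9,0],[0,0.9,0],[0,0.5,0],[0,0,0]],"twist":[0,0,0,0,0,0]}'
python3 - <<'E'
from h import *
q=env.grab_frame('scene')
cv2.imwrite('pics/s5.png',cv2.resize(q['frame'][150:235,300:400][:,:,::-1],None,fx=6,fy=6,interpolation=cv2.INTER_CUBIC))
p=env.grab_frame('top'); C=cloud(p)
for (n,r0,r1) in (('collar top',24,32),('skirt',36,47),('lensdome',0,15)):
    d=np.hypot(C[...,0]-479,C[...,1]-116.5); m=(d>r0)&(d<r1)&(p['depth']>0); P=C[m]
    A=np.c_[P[:,0]-479,P[:,1]-116.5,np.ones(len(P))]; P2=P[:,2]
    print(n,len(P),np.median(P2).round(1),np.linalg.lstsq(A,P2,rcond=None)[0].round(3))
E
```

```text
clock: 34.35
tcp_pos: [388.1, 47.7, 298.4]
tool_rot: [180.0, -0.1, 5.5]
force: [0.3, -0.5, 0.7]
gripper_width: 0.961
grip_force: 0.0
clock: 34.95
tcp_pos: [352.6, -122.5, 298.3]
tool_rot: [180.0, -0.1, 5.1]
force: [0.2, 0.1, -0.3]
gripper_width: 0.962
grip_force: 0.0
collar top 170 165.2 [3.80000e-02 7.50000e-02 1.67771e+02]
skirt 332 161.1 [-1.10000e-02 -7.00000e-03  1.61259e+02]
lensdome 81 162.8 [-2.30000e-02 -4.30000e-02  1.62728e+02]
```

View pics/s5.png

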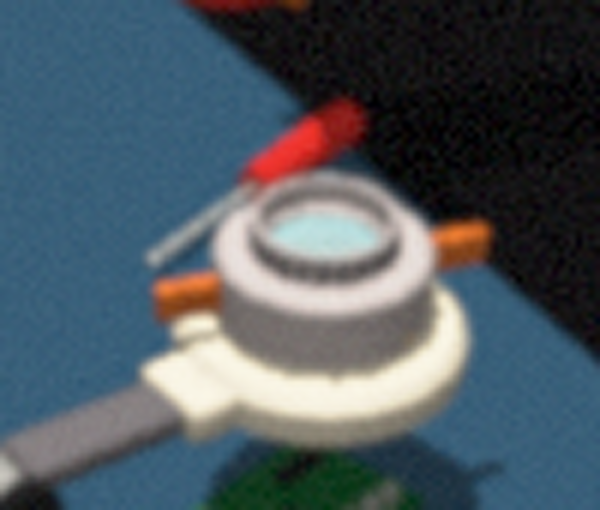

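The ring sits level and fully down on the lens, with its collar at about (325, 235) and its wings straight. Nothing else has moved.

```bash
python3 -c "
from station import env
print(env.sign_off())"
```

```text
the job is handed in; nothing more can be done
None
```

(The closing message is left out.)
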